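# Change over the tube block on the bench mixer

## Robot

A 7-joint arm with a two-finger parallel gripper is mounted at the origin on a cart in front of the work surface, level with it; the furniture and walls round the work are solid. World frame = base frame: x ahead of the robot, y to its left, z up, the work surface at z = 0. Lengths are in m, angles in rad, forces in N, time in s.
With the tool pointing down it reaches from about 0.4 to 0.85 m from the base axis. Payload 10.4 kg.
Tool frame: the origin (TCP) lies midway between the tips of the shut fingers; the grasp point (between the pads) lies 19 mm behind it (r.grasp_offset is the distance from the TCP to the grasp point, in m); z points along the fingers, y is the line along which they close (so a half turn about z gives the same grasp; the last joint's range is limited). The gripper opens to 87 mm and grips with 3 to 60 N. Pads are 19 mm wide; open, the fingers measure 117 mm over their backs; the gripper's body (75 mm by 190 mm) begins 51 mm behind the grasp point.
Start: joints at [-1.344, 0.332, -0.065, 1.46, 0.022, 1.35, -0.088], TCP at [0.154, 0.606, 0.223] pointing down, gripper open.
Joint ranges: [-2.6, 2.6], [-0.5, 2.12], [-1.47, 1.34], [0.16, 2.42], [-1.27, 4.41], [0.06, 2.06], [-2.6, 2.6]. Speed limits (rad/s): [2.22, 2.22, 2.79, 2.79, 3.14, 3.14, 3.14].

## Interface

Orientations are given as a unit quaternion [x, y, z, w].
In Python, from bench import r gives the robot as it stands.
- The arm moves only by the tool drive_tool, never from a script. Its argument "moves" is a list that holds one entry, the list of rows, each a list of 7 numbers: the shift along the tool's x, y, z in m, then the turn, a rotation vector about the tool's x, y, z in rad, then the opening, from 0 (shut) to 1 (fully open). In form: [[[tx, ty, tz, ax, ay, az, jaw], ...]]. A call has 1 to 10 rows; each row shifts and turns the commanded pose from where the row before left it, along the tool's axes as they then stand; what a row does not reach is not made up. A row lasts 1/10 s, in which the tool goes at most 50 mm and 8.59 degrees, less where a joint would pass 70% of its speed; a pose out of reach is approached as far as the arm can. A call is refused whole if a number of a shift passes 0.05 or a number of a turn 0.15, either way. A call with a gripper value outside its range is refused whole. The fingers move at their own pace and stop on an object; "squeeze" is the grip in N (left out, the last holds). Time passes only in rows, so rows that do not move let the fingers close. It gives the time, the measured TCP pose, the force, the opening and the grip force at its end, in the units of the state.
- r.read_state(): the state, without advancing time (a new reading comes with each control period).
- r.camera(name): name is "side" or "top"; returns the picture (400x640x3 uint8, red, green, blue); there is no depth.
- r.camera_info(name): a dict with "mtx" (3x3 intrinsics, pixels), "rvec" (rotation vector, rad) and "tvec" (3), from world to camera coordinates, as OpenCV has them. Camera axes: x right, y down, z forward; pixel columns grow to the right and rows downward; lengths in m; the calibration is good to about 2 mm. A picture is of the moment at which its call begins. camera_info takes no time and is no camera call.
- r.close_job(): hands the job in; it is judged then, once.
Trained networks look in the newest picture that a camera, given by its name, has taken for a name from the list of things; names that differ only in an ending like _2 or _b are one class to them, and where a whole thing is asked for, a point or a joint stands for the part that bears it (a point fixed in the world has none). Each returns a list of dicts, best first, with "conf" (0 to 1); they miss things now and then, are a little off and sometimes report something else, mostly with a low value. They report only what shows in the picture. A call takes as long as a camera call.
- r.find_in(camera, query): "bbox" ([left, top, right, bottom] in pixels, round what is visible of it).
- r.place_of(camera, query): "at" ([column, row] in pixels: a listed point, or the origin of a listed thing).
The state is a dict: "time": time; "joint_positions": joint angles; "joint_vel": joint speeds; "joint_torque": joint torques, N m; "ee_pos": TCP position; "eef_rot": TCP orientation; "ft_force": force on the tool from outside, world axes, zero at the start; "torque": the same for the moment, N m; "width": finger opening in m; "grip_force": force on a finger pad.
Only numpy, scipy, OpenCV 4.12 (cv2) and the standard library are available. Lean on these libraries where they do the work, as an engineer would, in place of code of your own. Each camera call takes 0.05 s, during which the arm holds its last target. There are 200 camera calls.

## Task

The wide sample tubes are up next, so change over the bench mixer: press its red catch to release the silver small-hole block, slide that block straight out of the dovetail and stand it upright on a clear spot of the bench. Then slide the blue wide-hole block into the dovetail, tapered nose first, pushing against the ejector spring until it is fully home and the catch has clicked up behind it. Do it gently: never force a block or the catch (a push of 15 N or so is plenty, 20 N is too much), do not bang or tip the blocks, and leave the small bottles where they stand.

Things in the scene. Friction and masses are not known exactly. Their poses are not given: they have to be found in the camera images.
- mixer: Bench mixer: white housing 153 x 124 mm, deck 56 mm high, fixed to the bench. Origin on the bench under its middle; its x axis points from its front panel (towards the robot) to its back, z up. On rubber mounts above the deck it carries the platform.
- platform: The mixer's aluminium platform, axes as the mixer's. Origin = seat: point of the dovetail floor (80 mm above the bench, 8 mm behind the mixer's middle) where a seated block's origin lies (within 1 mm). Steel rails 9 mm high, 74 mm over their outsides, run along x from the mouth to an end stop with a bracket 36 mm high, face at x = +36 mm. It is soft: yields up to 8 mm in x and y, 3 N per mm, and springs back.
- mouth (a point): Middle of the open front end of the dovetail, on its floor, at platform x = -53 mm. The rails are flared here by 4.5 mm a side over the first 11 mm; farther in a block's foot has 0.75 mm play a side and can lift 1.5 mm. The slideway is greased.
- ejector_tip (a point): Tip of the brass ejector plunger in the end bracket, 22 mm above the dovetail floor. It meets the front face of a block's body about 10 mm before home and pushes it outwards, with 4.5 N there, rising to 9 N at home (plus some 2 N at 50 mm/s: it is damped).
- catch (a joint): Sprung catch, guided vertically: 0 = up, 0.007 m = fully down. Its tooth stands 5 mm above the dovetail floor: a steep face at platform x = -36 mm holds the rear of a seated block, a ramp faces the mouth. A block sliding in pushes it down (0.0035 to 0.005); at home it springs up behind the block. Pressed past 0.0055 by hand it frees the block, the ejector pops it out 10 mm and it then keeps the catch down.
- tongue (a point): Middle of the top of the catch's red thumb tongue, 28 mm long (platform x = -55 to -83 mm) and 30 mm wide, in front of and below the mouth: 3.5 mm below the dovetail floor (76.5 mm above the bench) when up. It moves with the catch; fully down takes about 5 to 9 N.
- block_small: Silver tube block, twelve small holes, about 0.22 kg, on the mixer. Origin mid underside of its dovetail foot, x to the nose, z up. Foot: x = -35 to +35 mm, 10 mm high, 44 mm wide below, 34 above; nose tapered over the last 9 mm. Body over it: x = -35 to +31 mm, 46 mm wide in y, z = 10 to 48 mm, flat sides to grip, flat rear face (x = -35 mm) to push on. It stands on its foot.
- block_wide: Blue tube block with six wide holes, standing on the bench: same size, origin and axes as the silver one, about 0.22 kg.
- lab_bench: The bench; its top is the plane z = 0, its front edge at world x = 0.39 m. The spot x = 0.40 to 0.48, y = 0.08 to 0.16 is always clear. To the right of it stands the big analyser, whose top (up to 174 mm high at the front, higher behind) reaches to x = 0.47 at the front and y = 0.06 at its left. Origin at the floor, of no use.
- cal_vial: Small white bottle with purple cap, 25 mm wide, 46 mm high, loose bystander; origin at its underside.
- cal_vial_2: Small white bottle with teal cap, 25 mm wide, 46 mm high, loose bystander; origin at its underside.
- dropper_oil: White dropper bottle with ochre cap, 28 mm wide, 70 mm high, loose bystander; origin at its underside.

How it is judged:
On the way, in this order (a step that is already met when the one before it is completed fails the run):
1. the silver block is out of the dovetail and stands upright on the bench (height (world z) of block_small between -0.004 and 0.004 m and angle between block_small's own z axis and vertical below 0.06 rad and linear speed of block_small below 0.02 m/s and horizontal distance between block_small and platform above 0.09 m), for 0.2 s.
2. the blue block is fully home in the dovetail with the catch up behind it (x of block_wide in the frame of platform between -0.0025 and 0.0025 m and y of block_wide in the frame of platform between -0.003 and 0.003 m and z of block_wide in the frame of platform between -0.002 and 0.003 m and value of joint catch below 0.0015 m), for 0.2 s.
At the end, for the whole second after the job is handed in: The blue block sits in the dovetail within 2.5 mm of home along the slide and 3 mm sideways and in height, with the catch up behind it (less than 1.5 mm down); the silver block stands upright (within 3.4 degrees) on the bench itself, more than 90 mm from the seat; both at rest (all of step 1 and all of step 2 and linear speed of block_wide below 0.02 m/s); the robot touches nothing.
It fails at once if the platform is pushed, pulled or shoved aside by more than 7.5 mm on its mounts (about 22 N) (x of platform in the frame of mixer above 0.0155 m or x of platform in the frame of mixer below 0.0005 m or y of platform in the frame of mixer above 0.0075 m or y of platform in the frame of mixer below -0.0075 m).
It fails at once if the fingers press on the mixer or its catch with more than 28 N, or a block is jammed in the dovetail (its contact forces with the mixer, springs included, add up to more than 65 N) (contact force between the fingers and mixer above 28 N or contact force between any of block_small, block_wide and mixer above 65 N).
It fails at once if a block is tipped by more than 30 degrees (angle between any of block_small, block_wide's own z axis and vertical above 0.52 rad).
It fails at once if the silver block is dropped or banged down on the bench (more than 80 N) (contact force between block_small and lab_bench above 80 N).
It fails at once if one of the three small bottles is pushed more than 15 mm (distance of any of cal_vial, cal_vial_2, dropper_oil from where it was at the start of the episode above 0.015 m).
It also fails if it takes over 67 s, if anything falls off the work surface, if the arm or the gripper's body presses on something with over 40 N, if the wrist force passes 120 N, or if a joint passes its speed limit or range.

## Working session

There is one attempt and no reset: what is moved stays moved. The work goes in short steps, Python scripts to look and compute and a tool call to move; the robot and the scene stay as the last step left them, time stands still between calls to the robot, and variables do not carry over. Pictures are saved under pics/ and viewed, at most 10 in all, crops included, and the job is handed in when it is done.

Besides the shell and the picture viewer there is one more tool, called after "Emit:" in YAML: its name, and indented under it one key for each argument. drive_tool: Moves the arm, as the interface text tells. Its arguments: {"type":"object","properties":{"moves":{"type":"array"},"squeeze":{"type":"number"}},"required":["moves"]}

```bash
ls; mkdir -p pics
python3 - <<'E'
from bench import r
import cv2,numpy as np
s=r.read_state();print(s['time'],s['ee_pos'],s['eef_rot'],s['width'])
for c in ['top','side']:
    im=r.camera(c);cv2.imwrite(f'pics/{c}0.png',im[:,:,::-1])
    i=r.camera_info(c);print(c,i)
    for q in ['mouth','tongue','ejector_tip','platform','mixer','block_small','block_wide','cal_vial','dropper_oil']:
        print(q,[(np.round(d['at'],1).tolist(),round(d['conf'],2)) for d in r.place_of(c,q)[:3]])
E
```

```text
pics
0.0 [0.15441775 0.60522091 0.22174656] [ 1.24571135e-01  9.92210425e-01 -7.09270820e-04 -4.93243003e-05] 0.08710961493442873
top {'mtx': array([[499.66919194,   0.        , 315.14939862],
       [  0.        , 499.66919194, 199.8020773 ],
       [  0.        ,   0.        ,   1.        ]]), 'rvec': array([ 2.11866819, -2.14747223,  0.19756591]), 'tvec': array([0.14637088, 0.50908196, 1.60189925])}
mouth [([294.4, 184.4], 0.93)]
tongue [([299.0, 187.6], 0.65), ([214.1, 167.7], 0.49)]
ejector_tip []
platform [([294.1, 172.1], 0.95)]
mixer [([292.8, 179.1], 0.84)]
block_small [([292.6, 171.1], 0.81), ([292.2, 177.0], 0.62)]
block_wide [([236.7, 209.2], 0.83)]
cal_vial [([224.5, 168.4], 0.62), ([217.9, 180.6], 0.43)]
dropper_oil [([216.4, 167.7], 0.52), ([296.2, 187.6], 0.39), ([292.4, 170.0], 0.32)]
side {'mtx': array([[420.7447662 ,   0.        , 316.50891084],
       [  0.        , 420.7447662 , 204.53502566],
       [  0.        ,   0.        ,   1.        ]]), 'rvec': array([ 0.73315243, -2.61413127,  1.14117995]), 'tvec': array([ 0.60074917, -0.07048818,  1.25262387])}
mouth [([323.7, 134.7], 0.57)]
tongue [([329.4, 138.7], 0.5)]
ejector_tip []
platform [([306.7, 130.2], 0.84)]
mixer [([310.2, 150.4], 0.83)]
block_small [([310.4, 129.0], 0.93)]
block_wide [([311.9, 201.7], 0.92)]
cal_vial [([255.1, 189.2], 0.55)]
dropper_oil [([244.1, 197.6], 0.57)]
```

```bash
cat > h.py <<'E'
from bench import r
import cv2,numpy as np
from scipy.optimize import least_squares
from scipy.spatial.transform import Rotation as R
def cam(c):
    i=r.camera_info(c);return i['mtx'],cv2.Rodrigues(i['rvec'])[0],i['tvec']
def proj(c,P):
    K,Rm,t=cam(c);q=(np.atleast_2d(P)@Rm.T+t)@K.T;return q[:,:2]/q[:,2:]
def onz(c,px,z):
    K,Rm,t=cam(c);d=Rm.T@np.linalg.solve(K,[px[0],px[1],1]);o=-Rm.T@t
    return o+d*(z-o[2])/d[2]
def tri(a,b):
    f=lambda P:np.r_[proj('top',P)[0]-a,proj('side',P)[0]-b]
    s=least_squares(f,[.55,.1,.05]);return s.x,np.abs(s.fun).max()
def corners(x,y,th,z0,zb=True):
    c,s=np.cos(th),np.sin(th);Rz=np.array([[c,-s,0],[s,c,0],[0,0,1]])
    L=np.array([[a,b,h] for a in(-.035,.031) for b in(-.023,.023) for h in(.01,.048)])
    return L@Rz.T+[x,y,z0]
E
python3 - <<'E'
from h import *
T={'mouth':([294.4,184.4],[323.7,134.7],.08),'tongue':([299,187.6],[329.4,138.7],.0765),'platform':([294.1,172.1],[306.7,130.2],.08),'mixer':([292.8,179.1],[310.2,150.4],0),'small':([292.6,171.1],[310.4,129],.08),'wide':([236.7,209.2],[311.9,201.7],0),'vial':([224.5,168.4],[255.1,189.2],0),'vialb':([217.9,180.6],[255.1,189.2],0),'drop':([216.4,167.7],[244.1,197.6],0)}
for k,(a,b,z) in T.items():
    print(k,np.round(tri(a,b)[0],3),round(tri(a,b)[1],1),'z-known',np.round(onz('top',a,z)[:2],3),np.round(onz('side',b,z)[:2],3))
for c in ['top','side']:
    im=cv2.imread(f'pics/{c}0.png')
    cv2.imwrite(f'pics/{c}0c.png',cv2.resize(im[110:260,190:340] if c=='top' else im[85:235,220:370],(600,600),interpolation=cv2.INTER_CUBIC))
E
```

```text
mouth [0.555 0.206 0.081] 0.4 z-known [0.556 0.206] [0.554 0.205]
tongue [0.545 0.191 0.062] 1.1 z-known [0.546 0.192] [0.532 0.209]
platform [0.604 0.21  0.079] 2.0 z-known [0.597 0.207] [0.61  0.211]
mixer [0.592 0.215 0.013] 0.9 z-known [0.592 0.214] [0.604 0.2  ]
small [0.598 0.211 0.089] 0.2 z-known [0.601 0.212] [0.604 0.2  ]
wide [ 0.482  0.401 -0.004] 2.5 z-known [0.49  0.404] [0.474 0.404]
vial [0.634 0.448 0.004] 0.8 z-known [0.632 0.447] [0.639 0.445]
vialb [0.6   0.471 0.033] 5.2 z-known [0.59  0.469] [0.639 0.445]
drop [ 0.645  0.481 -0.01 ] 2.2 z-known [0.635 0.475] [0.643 0.49 ]
```

View pics/top0c.png

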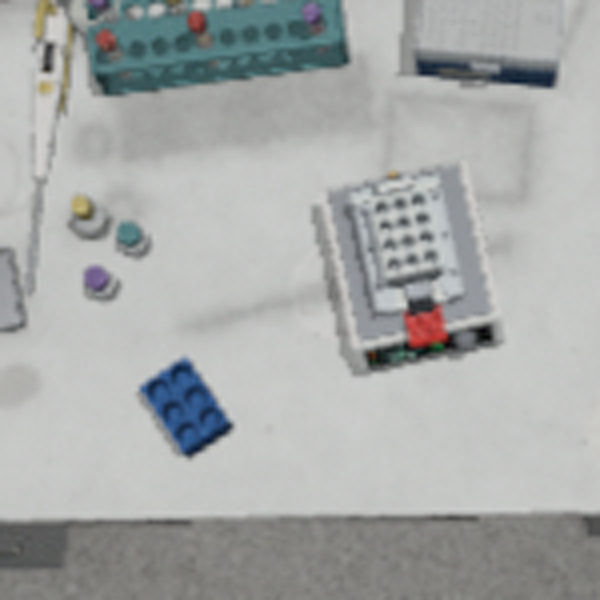

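View pics/side0c.png

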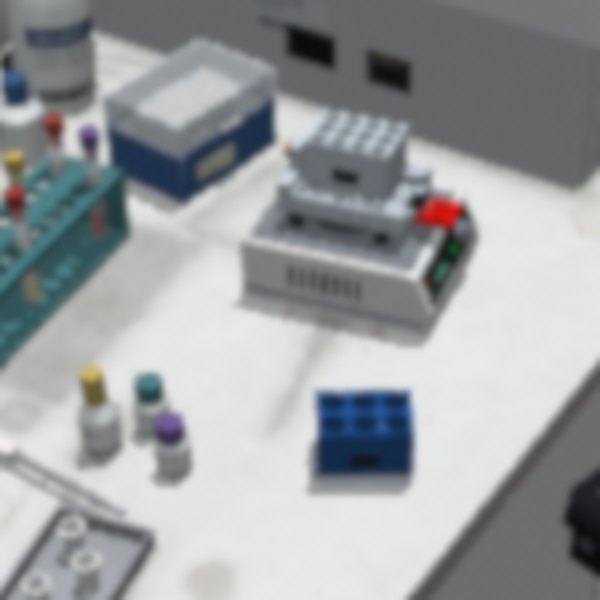

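View pics/side0.png

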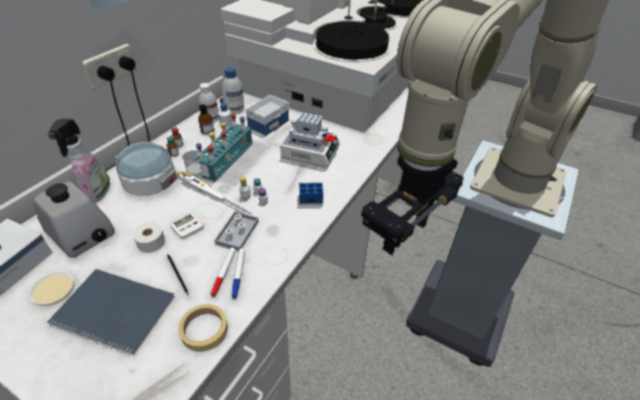

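The top crop shows the mixer at crop (410,270) with yaw of about +0.2. The red tongue is at (425,325), the blue block at (187,408), and the bottles sit well apart from it. The side views show the same layout. Next I fit the yaws and find which way the blue nose points.

```bash
cat > fit.py <<'E'
from h import *
from scipy.optimize import minimize
def Rz(t): c,s=np.cos(t),np.sin(t);return np.array([[c,-s,0],[s,c,0],[0,0,1]])
BODY=np.array([[a,b,h] for a in(-.035,.031) for b in(-.023,.023) for h in(.01,.048)])
FOOT=np.array([[x,s*(w-d),h] for s in(-1,1) for w,h in((.022,0),(.017,.01)) for x,d in((-.035,0),(.026,0),(.035,.004))])
TONG=np.array([[a,b,-.0035] for a in(-.083,-.055) for b in(-.015,.015)])
S=8
def render(c,parts,p,z0,off,sh,box):
    x0,y0,x1,y1=box;m=np.zeros(((y1-y0)*S,(x1-x0)*S),np.uint8)
    for L in parts:
        q=proj(c,L@Rz(p[2]).T+[p[0],p[1],z0])+sh
        h=cv2.convexHull((((q-[x0,y0]+.5)*S-.5)*16).round().astype(np.int32));cv2.fillConvexPoly(m,h,255,shift=4)
    return cv2.resize(m,None,fx=1/S,fy=1/S,interpolation=cv2.INTER_AREA)/255.
E
python3 - <<'E'
from fit import *
ims={c:cv2.imread(f'pics/{c}0.png').astype(float) for c in('top','side')}
def soft(im,box,ch):
    x0,y0,x1,y1=box;a=im[y0:y1,x0:x1]
    v=a[...,0]-a[...,2] if ch=='b' else a[...,2]-a[...,:2].max(2)
    return np.clip(v/np.percentile(v,97 if ch=='r' else 90),0,1)
boxes={'top':(218,192,256,232),'side':(290,175,332,212)}
tg={c:soft(ims[c],boxes[c],'b') for c in boxes}
for y in (.6,.6-np.pi):
    f=lambda p:sum(((render(c,[BODY,FOOT],p[:3],0,0,p[3+2*i:5+2*i]*100,boxes[c])-tg[c])**2).sum()+.3*((p[3+2*i:5+2*i]*100)**2).sum() for i,c in enumerate(boxes))
    s=min((minimize(f,[.482,.402,y+d,0,0,0,0],method='Nelder-Mead',options=dict(initial_simplex=np.array([.482,.402,y+d,0,0,0,0])+np.vstack([np.zeros(7),np.diag([.005,.005,.1,.005,.005,.005,.005])]),maxiter=1500)) for d in(-.1,.1)),key=lambda s:s.fun)
    print('blue',np.round(s.x,4),round(s.fun,3))
bx={'top':(285,180,308,200),'side':(318,128,342,148)}
for c in bx:
    t=soft(ims[c],bx[c],'r');yy,xx=np.mgrid[bx[c][1]:bx[c][3],bx[c][0]:bx[c][2]]
    t[t<.3]=0;ce=[(t*xx).sum()/t.sum(),(t*yy).sum()/t.sum()];print(c,'red',np.round(ce,2),np.round(onz(c,ce,.0765),4),'area',t.sum())
a=cv2.resize(ims['top'][145:207,265:317],None,fx=8,fy=8,interpolation=cv2.INTER_CUBIC)
b=cv2.resize(ims['side'][108:170,278:342-16],None,fx=8,fy=8,interpolation=cv2.INTER_CUBIC)
cv2.imwrite('pics/mix.png',np.hstack([a,b])[:, :800])
E
```

```text
blue [ 0.4823  0.4027  0.5626 -0.0018  0.0036  0.0036 -0.0085] 102.668Traceback (most recent call last):
  File "<stdin>", line 11, in <module>
  File "<stdin>", line 11, in <genexpr>
    res = _minimize_neldermead(fun, x0, args, callback, bounds=bounds,
                               **options)
    fsim[k] = func(sim[k])
              ~~~~^^^^^^^^
    fx = function(np.copy(x), *(wrapper_args + args))
  File "<stdin>", line 10, in <lambda>
  File "<stdin>", line 10, in <genexpr>
  File "fit.py", line 11, in render
    q=proj(c,L@Rz(p[2]).T+[p[0],p[1],z0])+sh
      ~~~~^^^^^^^^^^^^^^^^^^^^^^^^^^^^^^^
  File "h.py", line 8, in proj
    K,Rm,t=cam(c);q=(np.atleast_2d(P)@Rm.T+t)@K.T;return q[:,:2]/q[:,2:]
           ~~~^^^
  File "h.py", line 6, in cam
    i=r.camera_info(c);return i['mtx'],cv2.Rodrigues(i['rvec'])[0],i['tvec']
ValueError: time passes only in moves, steps and waits
```

```bash
python3 - <<'E'
s=open('h.py').read().replace("def cam(c):","import functools\n@functools.cache\ndef cam(c):");open('h.py','w').write(s)
E
python3 - <<'E'
from fit import *
ims={c:cv2.imread(f'pics/{c}0.png').astype(float) for c in('top','side')}
a=cv2.resize(ims['top'][145:207,265:317],None,fx=8,fy=8,interpolation=cv2.INTER_CUBIC)
b=cv2.resize(ims['side'][108:170,278:342-16],None,fx=8,fy=8,interpolation=cv2.INTER_CUBIC)
cv2.imwrite('pics/mix.png',np.hstack([a,b])[:, :800])
def soft(im,box,ch):
    x0,y0,x1,y1=box;a=im[y0:y1,x0:x1]
    v=(a[...,0]-a[...,2])/(a.max(2)+30) if ch=='b' else a[...,2]-a[...,:2].max(2)
    return np.clip(v/np.percentile(v,97 if ch=='r' else 85),0,1)
bx={'top':(285,180,308,200),'side':(318,128,342,148)}
for c in bx:
    t=soft(ims[c],bx[c],'r');yy,xx=np.mgrid[bx[c][1]:bx[c][3],bx[c][0]:bx[c][2]]
    t[t<.3]=0;ce=[(t*xx).sum()/t.sum(),(t*yy).sum()/t.sum()];print(c,'red',np.round(ce,2),np.round(onz(c,ce,.0765),4),'area',t.sum())
boxes={'top':(218,192,256,232),'side':(290,175,332,212)}
tg={c:soft(ims[c],boxes[c],'b') for c in boxes}
print({c:tg[c].sum().round(1) for c in tg})
for y in (.56,.56-np.pi):
    f=lambda p:sum(((render(c,[BODY,FOOT],p[:3],0,0,p[3+2*i:5+2*i]*100,boxes[c])-tg[c])**2).sum()+.3*((p[3+2*i:5+2*i]*100)**2).sum() for i,c in enumerate(boxes))
    p0=np.array([.482,.402,y,0,0,0,0])
    s=minimize(f,p0,method='Nelder-Mead',options=dict(initial_simplex=p0+np.vstack([np.zeros(7),np.diag([.005,.005,.1,.005,.005,.005,.005])]),maxiter=900))
    print('blue',np.round(s.x,4),round(s.fun,3))
E
```

```text
top red [296.02 191.67] [0.5328 0.2014 0.0765] area 69.69918699186992
side red [329.57 137.7 ] [0.5337 0.2044 0.0765] area 50.78644426171738
{'top': np.float64(295.6), 'side': np.float64(455.3)}
blue [ 0.4817  0.4028  0.5635 -0.0014  0.0026  0.0017 -0.0007] 103.298
blue [ 4.7940e-01  4.0090e-01 -2.5605e+00 -1.5000e-03  3.3000e-03  3.0000e-03
  2.0000e-04] 112.885[ WARN:0@0.242] global loadsave.cpp:1063 imwrite_ Unsupported depth image for selected encoder is fallbacked to CV_8U.
```

View pics/mix.png

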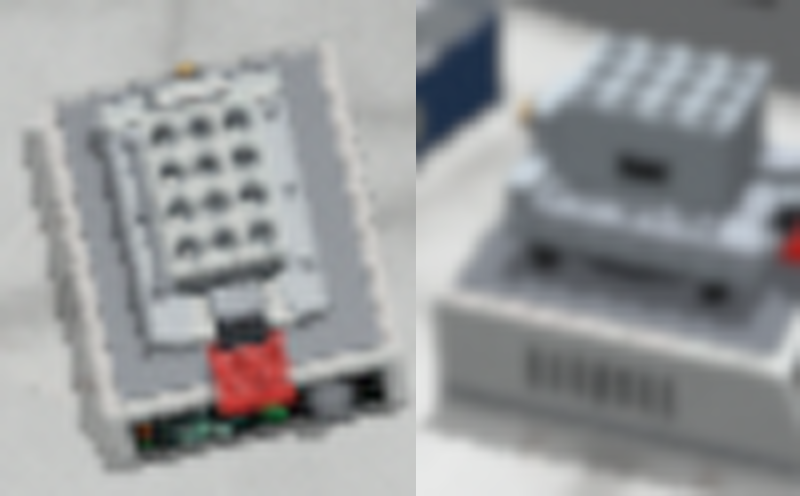

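Run:
```python
from fit import *
M=np.array([[(162,130),(200,125),(237,120)],[(172,168),(207,162),(245,156)],[(180,207),(217,200),(253,193)],[(188,243),(225,240),(262,232)]],float)
P=np.array([[onz('top',[265+(u+.5)/8-.5,145+(v+.5)/8-.5],.128)[:2] for u,v in row] for row in M])
c=P.mean((0,1));dx=P[0]-P[3];dy=P[:,0]-P[:,2]
print('centre',c,'yaw cols',np.arctan2(dx[:,1],dx[:,0]),'rows',np.arctan2(-dy[:,0],dy[:,1]),np.linalg.norm(dx,axis=1),np.linalg.norm(dy,axis=1))
# housing edges (deck white rim) far/near corners at z=.056 : right rim (322,45)->(400,350), left rim (50,105)->(118,412), front (118,412)->(400,352)
for a,b in [((322,45),(400,350)),((50,105),(118,412)),((118,412),(400,352)),((50,105),(322,45))]:
    A,B=[onz('top',[265+u/8-.5,145+v/8-.5],.056)[:2] for u,v in(a,b)];d=A-B;print(np.round(A,3),np.round(B,3),np.linalg.norm(d).round(3),np.arctan2(d[1],d[0]).round(3))
t=np.array([.533,.2025]);d=c-t;print('tongue->block yaw',np.arctan2(d[1],d[0]),np.linalg.norm(d))
s=r.read_state();print(R.from_quat(s['eef_rot']).as_matrix().round(3).tolist())
im=cv2.imread('pics/top0.png');im2=cv2.imread('pics/side0.png')
a=cv2.resize(im[195:230,218:253],None,fx=11,fy=11,interpolation=cv2.INTER_CUBIC);b=cv2.resize(im2[178:213,295:330],None,fx=11,fy=11,interpolation=cv2.INTER_CUBIC)
cv2.imwrite('pics/blue.png',np.hstack([a,b]))
```

```text
centre [0.60170606 0.21482274] yaw cols [0.21573592 0.20239264 0.2062029 ] rows [0.12446002 0.1554307  0.18235545 0.13894449] [0.04707254 0.04778253 0.04660547] [0.02994451 0.02923229 0.029324   0.0294624 ]
[0.677 0.172] [0.548 0.141] 0.133 0.232
[0.653 0.285] [0.523 0.257] 0.133 0.212
[0.523 0.257] [0.547 0.141] 0.118 1.772
[0.653 0.285] [0.677 0.172] 0.116 1.783
tongue->block yaw 0.1774676038030237 0.06980238665654852
[[-0.969, 0.247, 0.0], [0.247, 0.969, 0.0], [0.0, 0.0, -1.0]]
```

View pics/blue.png

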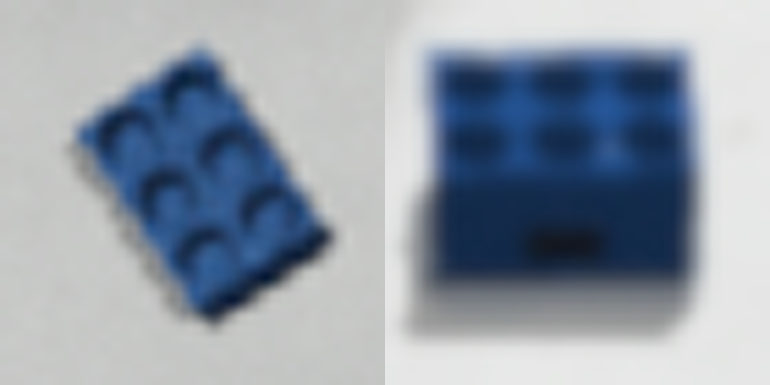

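The blue block's top shows no obvious nose. The fit prefers yaw +0.56, and I'll check that once it is lifted. The mixer yaw is about 0.205 and the tongue is at about (0.533, 0.202).

Emit:
drive_tool:
  moves:
    - [[-0.0333,-0.0212,0,0,0,0,0],[-0.0333,-0.0212,0,0,0,0,0],[-0.0333,-0.0212,0,0,0,0,0],[-0.0333,-0.0212,0,0,0,0,0],[-0.0333,-0.0212,0,0,0,0,0],[-0.0333,-0.0212,0,0,0,0,0],[-0.0333,-0.0212,0,0,0,0,0],[-0.0333,-0.0212,0,0,0,0,0],[-0.0333,-0.0212,0,0,0,0,0],[-0.0333,-0.0212,0,0,0,0,0]]
  squeeze: 25

```text
time: 2.0
ee_pos: [0.4257, 0.3166, 0.2228]
eef_rot: [0.125, 0.992, 0.0, 0.0]
ft_force: [1.8, 0.6, 0.1]
width: 0.0153
grip_force: 0.0
```

Emit:
drive_tool:
  moves:
    - [[-0.0333,-0.0212,0,0,0,0,0],[-0.0333,-0.0212,0,0,0,0,0],[-0.0333,-0.0212,0,0,0,0,0],[-0.0333,-0.0212,0,0,0,0,0],[0,0,0.02,0,0,-0.114,0],[0,0,0.02,0,0,-0.114,0],[0,0,0.02,0,0,-0.114,0],[0,0,0.01,0,0,-0.113,0],[0,0,0,0,0,0,0]]

```text
time: 2.9
ee_pos: [0.532, 0.2024, 0.1511]
eef_rot: [-0.103, 0.995, -0.0, -0.001]
ft_force: [-0.0, -0.2, 0.2]
width: 0.0001
grip_force: 0.0
```

```bash
cat > go.py <<'E'
import sys
from h import *
def go(x,y,z,yaw):  # yaw = platform-like yaw; tool x = -axis
    s=r.read_state();M=R.from_quat(s['eef_rot']).as_matrix();p=np.array(s['ee_pos'])
    T=np.array([[-np.cos(yaw),-np.sin(yaw),0],[-np.sin(yaw),np.cos(yaw),0],[0,0,-1]]).T
    T=np.array([[-np.cos(yaw),-np.sin(yaw),0],[-np.sin(yaw),np.cos(yaw),0],[0,0,-1.]]) # columns x,y,z
    print('t',round(s['time'],2),'pos',p.round(4),'yaw',round(float(np.arctan2(-M[1,0],-M[0,0])),4),'tilt',np.round(M[:2,2],4),'w',round(s['width'],4),'F',np.round(s['ft_force'],2))
    print('shift in tool now',(M.T@(np.array([x,y,z])-p)).round(4),'turn',R.from_matrix(M.T@T).as_rotvec().round(4))
if __name__=='__main__': go(*map(float,sys.argv[1:5]))
E
python3 go.py .532 .2023 .082 .205
```

```text
t 2.9 pos [0.532  0.2024 0.1511] yaw 0.207 tilt [-0.0024 -0.0011] w 0.0001 F [-0.04 -0.24  0.19]
shift in tool now [-0.0001 -0.      0.0691] turn [-0.0006 -0.0026  0.002 ]
```

Emit:
drive_tool:
  moves:
    - [[0,0,0.03,0,0,0,0],[0,0,0.03,0,0,0,0],[0,0,0.01,0,0,0,0],[0,0,0.004,0,0,0,0],[0,0,0.002,0,0,0,0],[0,0,0.0,0,0,0,0]]

```text
time: 3.5
ee_pos: [0.5336, 0.2031, 0.0777]
eef_rot: [-0.102, 0.995, 0.0, 0.001]
ft_force: [-0.1, 0.0, -0.3]
width: 0.0002
grip_force: 0.0
```

Emit:
drive_tool:
  moves:
    - [[0,0,0.002,0,0,0,0],[0,0,0.001,0,0,0,0],[0,0,0,0,0,0,0]]

```text
time: 3.8
ee_pos: [0.5336, 0.2031, 0.0744]
eef_rot: [-0.102, 0.995, 0.0, 0.001]
ft_force: [-0.2, 0.5, 4.9]
width: 0.0007
grip_force: 2.4
```

Emit:
drive_tool:
  moves:
    - [[0,0,0.0015,0,0,0,0],[0,0,0.001,0,0,0,0],[0,0,0,0,0,0,0]]

```text
time: 4.1
ee_pos: [0.5332, 0.203, 0.0714]
eef_rot: [-0.102, 0.995, 0.0, 0.0]
ft_force: [1.9, 1.0, 4.7]
width: 0.0003
grip_force: 2.1
```

Emit:
drive_tool:
  moves:
    - [[0,0,0.001,0,0,0,0],[0,0,0.001,0,0,0,0],[0,0,0,0,0,0,0]]

```text
time: 4.4
ee_pos: [0.5335, 0.2031, 0.0697]
eef_rot: [-0.102, 0.995, 0.0, 0.001]
ft_force: [0.0, -0.1, 9.2]
width: 0.0007
grip_force: 4.2
```

Emit:
drive_tool:
  moves:
    - [[0,0,0.0003,0,0,0,0],[0,0,0,0,0,0,0],[0,0,-0.01,0,0,0,0],[0,0,-0.04,0,0,0,1],[0,0,-0.04,0,0,0,1],[0,0,0,0,0,0,1]]

```text
time: 5.0
ee_pos: [0.535, 0.2035, 0.164]
eef_rot: [-0.102, 0.995, 0.001, 0.003]
ft_force: [1.3, 0.9, -0.9]
width: 0.0174
grip_force: 0.0
```

```bash
python3 - <<'E'
from h import *
a=cv2.imread('pics/side0.png')[108:170,278:340]
b=r.camera('side')[108:170,278:340,::-1]
cv2.imwrite('pics/pop.png',cv2.resize(np.hstack([a,b]),None,fx=6,fy=6,interpolation=cv2.INTER_CUBIC))
E
python3 go.py .5895 .2117 .095 .205
```

```text
t 5.05 pos [0.5338 0.2032 0.1612] yaw 0.2051 tilt [0.0032 0.0019] w 0.0209 F [-0.06  0.3  -1.8 ]
shift in tool now [-0.056  -0.003   0.0664] turn [0.0012 0.0036 0.0001]
```

View pics/pop.png

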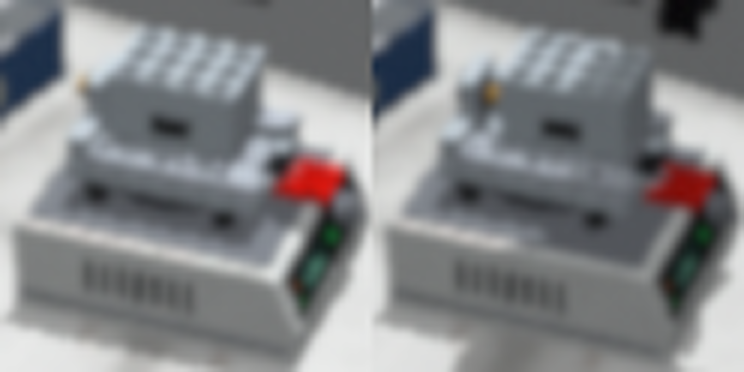

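Emit:
drive_tool:
  moves:
    - [[-0.02,0,0,0,0,0,1],[-0.02,-0.001,0,0,0,0,1],[-0.0165,0,0,0,0,0,1],[0,0,0,0,0,0,1],[0,0,0,0,0,0,1],[0,0,0,0,0,0,1]]

```text
time: 5.65
ee_pos: [0.5873, 0.2131, 0.1581]
eef_rot: [-0.102, 0.995, -0.0, -0.001]
ft_force: [-0.6, 0.8, -0.6]
width: 0.0682
grip_force: 0.0
```

```bash
python3 go.py .590 .2134 .095 .205
```

```text
t 5.65 pos [0.5873 0.2131 0.1581] yaw 0.2053 tilt [-0.0015 -0.0004] w 0.0682 F [-0.63  0.81 -0.6 ]
shift in tool now [-0.0028 -0.0003  0.0631] turn [-0.0001 -0.0015  0.0003]
```

Emit:
drive_tool:
  moves:
    - [[-0.002,0,0,0,0,0,1],[0,0,0,0,0,0,1],[0,0,0.02,0,0,0,1],[0,0,0.025,0,0,0,1],[0,0,0.012,0,0,0,1],[0,0,0.006,0,0,0,1],[0,0,0,0,0,0,0.6],[0,0,0,0,0,0,0.6]]
  squeeze: 10

```text
time: 6.45
ee_pos: [0.5909, 0.2139, 0.0967]
eef_rot: [-0.102, 0.995, 0.0, 0.001]
ft_force: [-0.0, -1.5, 0.9]
width: 0.078
grip_force: 0.0
```

Emit:
drive_tool:
  moves:
    - [[0,0,0,0,0,0,0],[0,0,0,0,0,0,0],[0,0,0,0,0,0,0]]
  squeeze: 10

```text
time: 6.75
ee_pos: [0.5905, 0.2138, 0.0962]
eef_rot: [-0.102, 0.995, 0.0, 0.0]
ft_force: [0.2, 0.1, -0.0]
width: 0.055
grip_force: 0.0
```

```bash
python3 go.py .590 .2134 .095 .205; python3 -c "
from bench import r;print(r.read_state())"
```

```text
t 6.75 pos [0.5905 0.2138 0.0962] yaw 0.2052 tilt [0.0006 0.0004] w 0.055 F [ 0.22  0.14 -0.04]
shift in tool now [ 0.0006 -0.0003  0.0012] turn [0.0003 0.0007 0.0002]
{'time': 6.75, 'joint_positions': array([-0.62155175,  0.43700609,  0.25852006,  1.61312758, -0.12146143,
        1.1065297 ,  1.4441355 ]), 'joint_vel': array([ 0.00128875,  0.00224562, -0.00088058,  0.00185799,  0.00126429,
       -0.00023626, -0.00086593]), 'joint_torque': array([ 4.85754077e-03, -6.37842679e+01,  5.45949429e+00, -3.55260372e+01,
        3.95323487e-02,  8.15002411e-02, -7.01403442e-04]), 'ee_pos': array([0.59054138, 0.21383774, 0.09619943]), 'eef_rot': array([-1.02426673e-01,  9.94740492e-01,  1.66779984e-04,  3.21293041e-04]), 'ft_force': array([ 0.21542484,  0.14182644, -0.03757431]), 'torque': array([0.03521445, 0.01374452, 0.0083431 ]), 'grip_force': 0.0, 'width': 0.055013448171000796}
```

Emit:
drive_tool:
  moves:
    - [[0,0,0,0,0,0,0],[0,0,0,0,0,0,0],[0,0,0,0,0,0,0],[0,0,0,0,0,0,0]]
  squeeze: 20

```text
time: 7.15
ee_pos: [0.5904, 0.2144, 0.096]
eef_rot: [-0.103, 0.995, 0.0, 0.0]
ft_force: [-0.0, 3.5, 2.7]
width: 0.0459
grip_force: 20.0
```

```bash
python3 go.py .590 .2134 .095 .205; python3 -c "
from bench import r;print(r.read_state()['torque'])"
```

```text
t 7.15 pos [0.5904 0.2144 0.096 ] yaw 0.2056 tilt [0.0004 0.0009] w 0.0459 F [-0.01  3.49  2.69]
shift in tool now [ 0.0006 -0.0008  0.001 ] turn [0.0008 0.0006 0.0006]
[ 0.76684596  0.05662243 -0.09455535]
```

Emit:
drive_tool:
  moves:
    - [[0.0,0.001,0,0,0,0,0],[0.005,0,0,0,0,0,0],[0.008,0,0,0,0,0,0],[0.008,0,0,0,0,0,0],[0.008,0,0,0,0,0,0],[0.006,0,0,0,0,0,0],[0,0,0,0,0,0,0]]

```text
time: 7.85
ee_pos: [0.555, 0.2074, 0.096]
eef_rot: [-0.103, 0.995, 0.0, -0.0]
ft_force: [0.0, 1.3, 2.7]
width: 0.046
grip_force: 20.0
```

```bash
python3 go.py .5545 .2065 .095 .205; python3 -c "
from bench import r;print(r.read_state()['torque'])"
```

```text
t 7.85 pos [0.555  0.2074 0.096 ] yaw 0.2054 tilt [-0.0004  0.0001] w 0.046 F [0.01 1.33 2.69]
shift in tool now [ 0.0006 -0.0008  0.001 ] turn [ 0.0002 -0.0004  0.0004]
[ 0.35596427 -0.14098584  0.03522108]
```

Emit:
drive_tool:
  moves:
    - [[0.008,0,0,0,0,0,0],[0.01,0,0,0,0,0,0],[0.01,0,0,0,0,0,0],[0.01,0,0,0,0,0,0],[0.01,0,0,0,0,0,0],[0.007,0,0,0,0,0,0],[0,0,0,0,0,0,0]]

```text
time: 8.55
ee_pos: [0.5006, 0.196, 0.0953]
eef_rot: [-0.103, 0.995, -0.0, -0.001]
ft_force: [-0.2, 0.1, -2.6]
width: 0.0461
grip_force: 20.0
```

```bash
python3 go.py .45 .27 .05 .205; python3 -c "
from bench import r;print(r.read_state()['torque'])"
```

```text
t 8.55 pos [0.5006 0.196  0.0953] yaw 0.2055 tilt [-0.0014 -0.0004] w 0.0461 F [-0.15  0.12 -2.57]
shift in tool now [0.0344 0.0828 0.0454] turn [-0.0001 -0.0015  0.0005]
[ 0.04339728 -0.01272133 -0.01230297]
```

Emit:
drive_tool:
  moves:
    - [[0.01,0,-0.01,0,0,0,0],[0.0244,0.02,0,0,0,0,0],[0,0.03,0,0,0,0,0],[0,0.0328,0,0,0,0,0],[0,0,0.03,0,0,0,0],[0,0,0.03,0,0,0,0],[0,0,0.015,0,0,0,0],[0,0,0.008,0,0,0,0],[0,0,0,0,0,0,0]]

```text
time: 9.45
ee_pos: [0.4511, 0.2701, 0.022]
eef_rot: [-0.102, 0.995, -0.0, -0.001]
ft_force: [0.0, -0.1, -2.7]
width: 0.0457
grip_force: 20.0
```

```bash
python3 go.py .45 .27 .0155 .205
```

```text
t 9.45 pos [0.4511 0.2701 0.022 ] yaw 0.205 tilt [-0.0012 -0.001 ] w 0.0457 F [ 0.   -0.11 -2.72]
shift in tool now [0.0011 0.0002 0.0065] turn [-0.0007 -0.0014  0.    ]
```

Emit:
drive_tool:
  moves:
    - [[0,0,0.003,0,0,0,0],[0,0,0.002,0,0,0,0],[0,0,0.001,0,0,0,0],[0,0,0,0,0,0,0]]

```text
time: 9.85
ee_pos: [0.4516, 0.2705, 0.017]
eef_rot: [-0.102, 0.995, 0.0, 0.0]
ft_force: [-0.0, 0.3, -2.1]
width: 0.0458
grip_force: 20.0
```

Emit:
drive_tool:
  moves:
    - [[0,0,0.001,0,0,0,0],[0,0,0.001,0,0,0,0],[0,0,0,0,0,0,0]]

```text
time: 10.15
ee_pos: [0.4515, 0.2706, 0.0154]
eef_rot: [-0.102, 0.995, 0.0, -0.0]
ft_force: [-3.6, -1.1, 5.4]
width: 0.046
grip_force: 20.0
```

Emit:
drive_tool:
  moves:
    - [[0,0,-0.0005,0,0,0,1],[0,0,0,0,0,0,1],[0,0,0,0,0,0,1],[0,0,-0.005,0,0,0,1],[0,0,-0.03,0,0,0,1],[0,0,-0.04,0,0,0,1],[0,0,0,0,0,0,1]]

```text
time: 10.85
ee_pos: [0.4542, 0.2722, 0.0955]
eef_rot: [-0.102, 0.995, 0.002, 0.003]
ft_force: [-0.1, 0.2, 0.3]
width: 0.0858
grip_force: 0.0
```

```bash
python3 go.py .481 .4025 .08 .5635
python3 - <<'E'
from h import *
for c in('top','side'):
    im=r.camera(c);cv2.imwrite(f'pics/{c}1.png',im[:,:,::-1])
    print(c,[(np.round(d['at'],1),round(d['conf'],2),onz(c,d['at'],0).round(3)) for d in r.place_of(c,'block_small')[:2]])
E
```

```text
t 10.85 pos [0.4542 0.2722 0.0955] yaw 0.2049 tilt [0.0064 0.0051] w 0.0858 F [-0.14  0.2   0.33]
shift in tool now [-0.0527  0.1221  0.0163] turn [ 0.0024  0.0079 -0.3586]
top []
side [(array([339.5, 179. ]), 0.79, array([0.456, 0.276, 0.   ]))]
```

Emit:
drive_tool:
  moves:
    - [[-0.0132,0.0305,0,0,0,0,1],[-0.0132,0.0305,0,0,0,0,1],[-0.0132,0.0305,0,0,0,0,1],[-0.0131,0.0306,0,0,0,0,1],[0,0,0,0,0,-0.1195,1],[0,0,0,0,0,-0.1195,1],[0,0,0,0,0,-0.1195,1],[0,0,0,0,0,0,1],[0,0,0,0,0,0,1]]

```text
time: 11.95
ee_pos: [0.4778, 0.4003, 0.0893]
eef_rot: [-0.276, 0.961, -0.0, -0.001]
ft_force: [0.2, 0.2, 0.2]
width: 0.087
grip_force: 0.0
```

```bash
python3 go.py .480 .4017 .0155 .5635
```

```text
t 11.95 pos [0.4778 0.4003 0.0893] yaw 0.5599 tilt [-0.0013 -0.001 ] w 0.087 F [0.15 0.23 0.17]
shift in tool now [-0.0027  0.0001  0.0737] turn [-0.0001 -0.0016 -0.0036]
```

Emit:
drive_tool:
  moves:
    - [[-0.0027,0,0.03,0,0,-0.0036,1],[0,0,0.03,0,0,0,1],[0,0,0.0137,0,0,0,1],[0,0,0,0,0,0,0.5],[0,0,0,0,0,0,0],[0,0,0,0,0,0,0],[0,0,0,0,0,0,0],[0,0,0,0,0,0,0],[0,0,0,0,0,0,0],[0,0,0,0,0,0,0]]
  squeeze: 20

```text
time: 12.95
ee_pos: [0.4805, 0.4028, 0.0172]
eef_rot: [-0.28, 0.96, 0.0, 0.0]
ft_force: [-0.3, 0.7, 4.0]
width: 0.0457
grip_force: 20.0
```

Emit:
drive_tool:
  moves:
    - [[0,0,0,0,0,0,0],[0,0,0,0,0,0,0]]
  squeeze: 30

```text
time: 13.15
ee_pos: [0.4806, 0.4028, 0.0172]
eef_rot: [-0.28, 0.96, 0.0, 0.0]
ft_force: [-1.4, 1.0, 5.4]
width: 0.0457
grip_force: 30.0
```

```bash
python3 go.py .480 .4017 .0155 .5635; python3 -c "
from bench import r;print(r.read_state()['torque'])"
```

```text
t 13.15 pos [0.4806 0.4028 0.0172] yaw 0.5675 tilt [0.0005 0.0011] w 0.0457 F [-1.44  1.02  5.36]
shift in tool now [ 0.0011 -0.0006  0.0017] turn [0.0007 0.001  0.004 ]
[ 0.32345222  0.45014511 -0.03311458]
```

Emit:
drive_tool:
  moves:
    - [[0,0,-0.01,0,0,0,0],[0,0,-0.03,0,0,0,0],[0,0,-0.035,0,0,0,0],[0,0,-0.02,0,0,0,0],[0,0,0,0,0,0,0]]

```text
time: 13.65
ee_pos: [0.482, 0.4029, 0.1151]
eef_rot: [-0.28, 0.96, 0.001, 0.002]
ft_force: [-0.4, -0.1, -1.9]
width: 0.0456
grip_force: 30.0
```

Run:
```python
from h import *
s=r.read_state();print(s['ee_pos'],s['ft_force'],s['torque'])
im=r.camera('side')[:,:,::-1];cv2.imwrite('pics/side2.png',im)
t=r.camera('top')[:,:,::-1];cv2.imwrite('pics/top2.png',t)
c=proj('side',np.array(s['ee_pos'])+[0,0,.005])[0].astype(int);print(c)
a=im[c[1]-22:c[1]+22,c[0]-22:c[0]+22]
a=cv2.resize(a,None,fx=9,fy=9,interpolation=cv2.INTER_CUBIC)
c2=proj('side',[.4515,.2705,.024])[0].astype(int);b=cv2.resize(im[c2[1]-22:c2[1]+22,c2[0]-22:c2[0]+22],None,fx=9,fy=9,interpolation=cv2.INTER_CUBIC)
cv2.imwrite('pics/blue2.png',cv2.convertScaleAbs(np.hstack([a,b]),alpha=1.3,beta=25))
```

```text
[0.48196143 0.40293152 0.11507489] [-0.38450294 -0.07501175 -1.91496362] [ 0.0814175  -0.01173456 -0.02764795]
[309 166]
```

View pics/blue2.png

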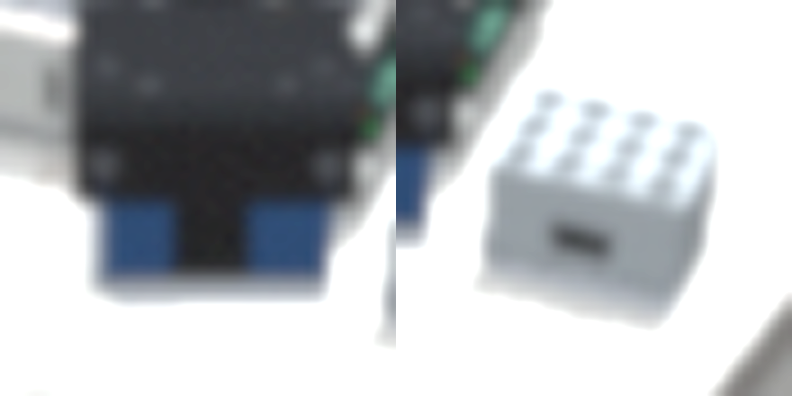

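Silver stands upright. The grey foot of the blue block sticks out past the body at lower left, crop (95,285), so its nose points +x as the fit said.

Emit:
drive_tool:
  moves:
    - [[0,0,0,0,0,0.1207,0],[0,0,0,0,0,0.1207,0],[0,0,0,0,0,0.1207,0],[0.0105,-0.0413,0,0,0,0,0],[0.0105,-0.0413,0,0,0,0,0],[0.0105,-0.0413,0,0,0,0,0],[0.0105,-0.0413,0,0,0,0,0],[0.0105,-0.0413,0,0,0,0,0],[0,0,0,0,0,0,0],[0,0,0,0,0,0,0]]

```text
time: 14.75
ee_pos: [0.4705, 0.1881, 0.1104]
eef_rot: [-0.101, 0.995, -0.0, -0.001]
ft_force: [-1.0, 1.4, -2.2]
width: 0.0454
grip_force: 30.0
```

```bash
python3 go.py .4712 .1904 .098 .2055
```

```text
t 14.75 pos [0.4705 0.1881 0.1104] yaw 0.2031 tilt [-0.0018 -0.0008] w 0.0454 F [-1.02  1.39 -2.22]
shift in tool now [-0.0012  0.0021  0.0124] turn [-0.0004 -0.0019 -0.0024]
```

Emit:
drive_tool:
  moves:
    - [[-0.001,0.0021,0.0125,0,0,-0.0024,0],[-0.01,0,0,0,0,0,0],[-0.01,0,0,0,0,0,0],[-0.01,0,0,0,0,0,0],[0,0,0,0,0,0,0],[0,0,0,0,0,0,0]]

```text
time: 15.35
ee_pos: [0.5013, 0.1978, 0.0989]
eef_rot: [-0.104, 0.995, -0.0, -0.0]
ft_force: [0.0, -0.0, -1.5]
width: 0.0458
grip_force: 30.0
```

```bash
python3 go.py .5006 .1965 .0979 .2055
```

```text
t 15.35 pos [0.5013 0.1978 0.0989] yaw 0.2074 tilt [-0.0002 -0.0002] w 0.0458 F [ 0.03 -0.01 -1.51]
shift in tool now [ 0.0009 -0.0011  0.001 ] turn [-0.0002 -0.0002  0.0019]
```

Emit:
drive_tool:
  moves:
    - [[0,-0.0011,0.0006,0,0,0.0019,0],[-0.005,0,0,0,0,0,0],[-0.005,0,0,0,0,0,0],[-0.005,0,0,0,0,0,0],[-0.005,0,0,0,0,0,0],[-0.005,0,0,0,0,0,0],[0,0,0,0,0,0,0]]

```text
time: 16.05
ee_pos: [0.5264, 0.2019, 0.0984]
eef_rot: [-0.103, 0.995, 0.0, 0.0]
ft_force: [-0.3, -0.2, -2.2]
width: 0.0459
grip_force: 30.0
```

```bash
python3 go.py .5251 .2016 .098 .2055;  python3 -c "
from bench import r;print(r.read_state()['torque'])"
```

```text
t 16.05 pos [0.5264 0.2019 0.0984] yaw 0.2056 tilt [0.0004 0.    ] w 0.0459 F [-0.29 -0.16 -2.18]
shift in tool now [0.0013 0.     0.0004] turn [-0.      0.0004  0.0001]
[0.0541943  0.00471407 0.00038579]
```

Emit:
drive_tool:
  moves:
    - [[-0.004,0,0,0,0,0,0],[-0.004,0,0,0,0,0,0],[-0.004,0,0,0,0,0,0],[-0.004,0,0,0,0,0,0],[0,0,0,0,0,0,0]]

```text
time: 16.55
ee_pos: [0.5421, 0.2054, 0.0986]
eef_rot: [-0.103, 0.995, 0.0, 0.0]
ft_force: [0.1, 0.8, 0.9]
width: 0.0457
grip_force: 30.0
```

Emit:
drive_tool:
  moves:
    - [[-0.004,0,0,0,0,0,0],[-0.004,0,0,0,0,0,0],[-0.004,0,0,0,0,0,0],[-0.004,0,0,0,0,0,0],[0,0,0,0,0,0,0]]

```text
time: 17.05
ee_pos: [0.5576, 0.2084, 0.0984]
eef_rot: [-0.103, 0.995, 0.0, 0.0]
ft_force: [-0.1, 1.3, -0.2]
width: 0.0461
grip_force: 30.0
```

```bash
python3 go.py .590 .215 .098 .2055;  python3 -c "
from bench import r;print(r.read_state()['torque'])"
```

```text
t 17.05 pos [0.5576 0.2084 0.0984] yaw 0.2056 tilt [0.0004 0.0002] w 0.0461 F [-0.13  1.29 -0.24]
shift in tool now [-0.033  -0.0002  0.0004] turn [0.0001 0.0004 0.0001]
[ 0.36319143  0.18075536 -0.00351408]
```

Emit:
drive_tool:
  moves:
    - [[-0.004,0.0003,0,0,0,0,0],[-0.004,0,0,0,0,0,0],[-0.004,0,0,0,0,0,0],[-0.004,0,0,0,0,0,0],[-0.004,0,0,0,0,0,0],[-0.004,0,0,0,0,0,0],[0,0,0,0,0,0,0]]

```text
time: 17.75
ee_pos: [0.5811, 0.2135, 0.0984]
eef_rot: [-0.103, 0.995, -0.0, 0.0]
ft_force: [-0.7, 1.0, 0.5]
width: 0.046
grip_force: 30.0
```

Emit:
drive_tool:
  moves:
    - [[-0.003,0,0,0,0,0,0],[-0.003,0,0,0,0,0,0],[0,0,0,0,0,0,0]]

```text
time: 18.05
ee_pos: [0.5867, 0.2148, 0.0985]
eef_rot: [-0.103, 0.995, 0.0, 0.0]
ft_force: [-0.8, 0.0, 1.4]
width: 0.0459
grip_force: 30.0
```

Emit:
drive_tool:
  moves:
    - [[-0.002,0,0,0,0,0,0],[-0.002,0,0,0,0,0,0],[0,0,0,0,0,0,0]]

```text
time: 18.35
ee_pos: [0.5905, 0.2155, 0.0984]
eef_rot: [-0.103, 0.995, 0.0, 0.0]
ft_force: [-1.3, 1.6, 0.5]
width: 0.0458
grip_force: 30.0
```

Emit:
drive_tool:
  moves:
    - [[-0.002,0,0,0,0,0,0],[-0.002,0,0,0,0,0,0],[0,0,0,0,0,0,0]]

```text
time: 18.65
ee_pos: [0.5938, 0.2163, 0.0983]
eef_rot: [-0.103, 0.995, -0.0, -0.001]
ft_force: [-4.1, -1.1, 2.1]
width: 0.0458
grip_force: 30.0
```

Emit:
drive_tool:
  moves:
    - [[-0.002,0,0,0,0,0,0],[-0.002,0,0,0,0,0,0],[0,0,0,0,0,0,0]]

```text
time: 18.95
ee_pos: [0.5974, 0.217, 0.0981]
eef_rot: [-0.103, 0.995, -0.0, -0.001]
ft_force: [-6.4, -0.3, 3.4]
width: 0.0462
grip_force: 30.0
```

Emit:
drive_tool:
  moves:
    - [[-0.002,0,0,0,0,0,0],[0,0,0,0,0,0,0]]

```text
time: 19.15
ee_pos: [0.5991, 0.2174, 0.0981]
eef_rot: [-0.103, 0.995, -0.0, -0.001]
ft_force: [-7.8, -1.3, 3.5]
width: 0.0459
grip_force: 30.0
```

Emit:
drive_tool:
  moves:
    - [[-0.002,0,0,0,0,0,0],[0,0,0,0,0,0,0]]

```text
time: 19.35
ee_pos: [0.6009, 0.2177, 0.098]
eef_rot: [-0.103, 0.995, -0.0, -0.001]
ft_force: [-8.0, -1.3, 3.7]
width: 0.0456
grip_force: 30.0
```

Emit:
drive_tool:
  moves:
    - [[-0.002,0,0,0,0,0,0],[0,0,0,0,0,0,0]]

```text
time: 19.55
ee_pos: [0.6027, 0.2181, 0.098]
eef_rot: [-0.103, 0.995, -0.0, -0.002]
ft_force: [-8.9, -1.4, 3.3]
width: 0.0456
grip_force: 30.0
```

Emit:
drive_tool:
  moves:
    - [[-0.0015,0,0,0,0,0,0],[0,0,0,0,0,0,0]]

```text
time: 19.75
ee_pos: [0.6041, 0.2184, 0.0979]
eef_rot: [-0.103, 0.995, -0.0, -0.002]
ft_force: [-9.0, -1.3, 4.4]
width: 0.0457
grip_force: 30.0
```

Emit:
drive_tool:
  moves:
    - [[-0.0015,0,0,0,0,0,0],[0,0,0,0,0,0,0]]

```text
time: 19.95
ee_pos: [0.6054, 0.2186, 0.0976]
eef_rot: [-0.103, 0.995, -0.0, -0.002]
ft_force: [-8.9, -1.2, 0.5]
width: 0.0459
grip_force: 30.0
```

Emit:
drive_tool:
  moves:
    - [[-0.0015,0,0,0,0,0,0],[0,0,0,0,0,0,0]]

```text
time: 20.15
ee_pos: [0.6066, 0.2189, 0.0974]
eef_rot: [-0.103, 0.995, -0.0, -0.002]
ft_force: [-9.2, -2.8, 2.2]
width: 0.0459
grip_force: 30.0
```

Emit:
drive_tool:
  moves:
    - [[-0.001,0,0,0,0,0,0],[0,0,0,0,0,0,0]]

```text
time: 20.35
ee_pos: [0.6073, 0.2191, 0.0973]
eef_rot: [-0.103, 0.995, -0.0, -0.002]
ft_force: [-10.0, -2.3, 2.3]
width: 0.0457
grip_force: 30.0
```

Emit:
drive_tool:
  moves:
    - [[-0.001,0,0,0,0,0,0],[0,0,0,0,0,0,0]]

```text
time: 20.55
ee_pos: [0.608, 0.2192, 0.0974]
eef_rot: [-0.103, 0.995, -0.0, -0.003]
ft_force: [-12.6, -3.0, 2.8]
width: 0.0458
grip_force: 30.0
```

```bash
python3 go.py .60 .2181 .098 .2055
python3 - <<'E'
from h import *
ims=[cv2.imread('pics/side0.png'),r.camera('side')[:,:,::-1]]
print(r.read_state()['torque'])
cv2.imwrite('pics/in.png',np.hstack([cv2.resize(i[108:170,285:347],None,fx=6,fy=6,interpolation=cv2.INTER_CUBIC) for i in ims]))
E
```

```text
t 20.55 pos [0.608  0.2192 0.0974] yaw 0.2059 tilt [-0.0054 -0.0015] w 0.0458 F [-12.6   -2.96   2.81]
shift in tool now [ 0.0081  0.0006 -0.0006] turn [-0.0003 -0.0056  0.0004]
[-0.4556664   2.64471306  0.01224321]
```

View pics/in.png

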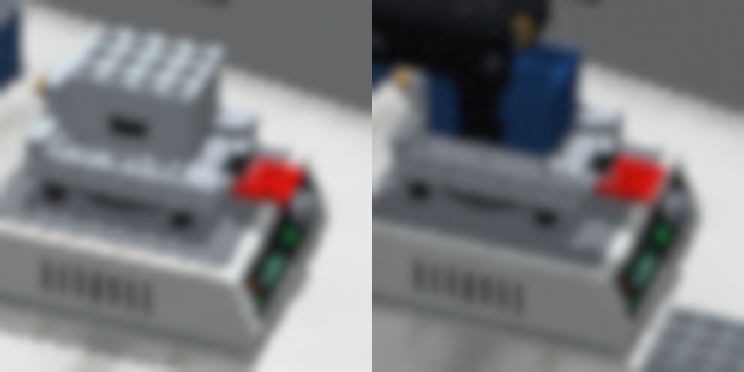

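Emit:
drive_tool:
  moves:
    - [[0.002,0,0,0,0,0,0],[0.002,0,0,0,0,0,0],[0.0015,0,0,0,0,0,0],[0,0,0,0,0,0,0]]

```text
time: 21.0
ee_pos: [0.6037, 0.2182, 0.0974]
eef_rot: [-0.103, 0.995, -0.0, -0.001]
ft_force: [-5.5, -0.0, -3.1]
width: 0.0458
grip_force: 30.0
```

Emit:
drive_tool:
  moves:
    - [[0.0018,0,0,0,0,0,0],[0,0,0,0,0,0,0],[0,0,0,0,0,0,0]]

```text
time: 21.3
ee_pos: [0.6029, 0.218, 0.0978]
eef_rot: [-0.103, 0.995, -0.0, -0.0]
ft_force: [-2.2, -0.2, -7.7]
width: 0.0458
grip_force: 30.0
```

Latched: the force falls at about 3 N/mm as the platform springs back. Releasing.

Emit:
drive_tool:
  moves:
    - [[0.0005,0,0.0012,0,0,0,0],[0,0,0,0,0,0,0.6],[0,0,0,0,0,0,1],[0,0,0,0,0,0,1],[0,0,0,0,0,0,1],[0,0,0,0,0,0,1],[0,0,-0.01,0,0,0,1],[0,0,-0.03,0,0,0,1],[0,0,-0.03,0,0,0,1],[0,0,-0.03,0,0,0,1]]
  squeeze: 10

```text
time: 22.3
ee_pos: [0.6028, 0.218, 0.1993]
eef_rot: [-0.103, 0.995, 0.0, 0.0]
ft_force: [-0.2, 0.4, -0.0]
width: 0.0867
grip_force: 0.0
```

Emit:
drive_tool:
  moves:
    - [[0.03,0.02,-0.03,0,0,0,1],[0.03,0.03,-0.02,0,0,0,1],[0.02,0.04,0,0,0,0,1],[0.02,0.04,0,0,0,0,1],[0,0.04,0,0,0,0,1],[0,0,0,0,0,0,1],[0,0,0,0,0,0,1]]

```text
time: 23.0
ee_pos: [0.4698, 0.3647, 0.2478]
eef_rot: [-0.104, 0.995, 0.0, 0.0]
ft_force: [1.1, -0.2, 0.1]
width: 0.087
grip_force: 0.0
```

Run:
```python
from h import *
S=r.camera('side')[:,:,::-1];T=r.camera('top')[:,:,::-1];s0=cv2.imread('pics/side0.png')
f=lambda i:cv2.resize(i,None,fx=4,fy=4,interpolation=cv2.INTER_CUBIC)
cv2.imwrite('pics/end.png',np.vstack([np.hstack([f(s0[105:170,278:345]),f(S[105:170,278:345]),f(T[145:210,262:325])]),f(S[150:220,235:432])[:, :788]]))
s=r.read_state();print(s['time'],s['ee_pos'],s['ft_force'])
for q in('block_wide','block_small','tongue','platform'):print(q,[(np.round(d['at'],1),round(d['conf'],2)) for d in r.place_of('side',q)[:2]])
```

```text
23.1 [0.47095235 0.36290133 0.24771015] [ 0.80972398 -0.93078146 -0.35889995]
block_wide [(array([306.7, 132.9]), 0.75), (array([308.3, 132.2]), 0.55)]
block_small [(array([339.4, 178.8]), 0.6)]
tongue [(array([327.1, 136.7]), 0.65), (array([324.3, 132.2]), 0.48)]
platform [(array([306.8, 131. ]), 0.97)]
```

View pics/end.png

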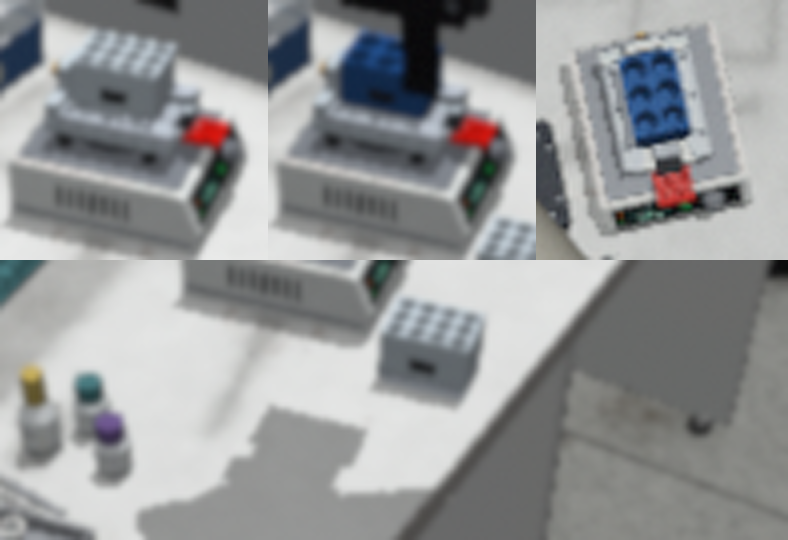

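The blue block sits where the silver one was and the tongue is up at its original height. The silver block stands upright, and the bottles haven't moved.

```bash
python3 -c "
from bench import r;print(r.close_job())"
```

```text
the job is handed in; nothing more can be done
None
```

The job is handed in, with no verdict returned: the blue wide-hole block is home in the dovetail with the catch up behind it, the silver block stands upright on the bench, the bottles are where they stood, and it took about 23 s.

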